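# Fill the glass tray and slide it home under the display shelf

### The arm

A 6-joint arm with a two-finger parallel gripper is mounted at the origin on the work surface. World frame = base frame: x ahead of the robot, y to its left, z up, the work surface at z = 0. Lengths are in m, angles in rad, forces in N, time in s.
With the tool pointing down it reaches from about 0.2 to 0.875 m from the base axis. Payload 3.4 kg.
Tool frame: the origin (TCP) lies midway between the tips of the shut fingers; the grasp point (between the pads) lies arm.grip_depth behind it (arm.grip_depth is the distance from the TCP to the grasp point, in m); y points along the fingers, z is the direction in which the jaws open and shut, and the axes are right-handed (so a half turn about y gives the same grasp; the last joint's range is limited). The gripper opens to 94 mm and grips with 3 to 60 N. Pads are 16 mm wide; open, the fingers measure 119 mm over their backs; the gripper's body (75 mm by 177 mm) begins 78 mm behind the grasp point.
Start: joints at [1.102, 0.276, 1.505, -0, 1.361, -0.121], TCP at [0.196, 0.541, 0.205] pointing down, gripper open.
Joint ranges: [-2.89, 2.89], [-0.75, 2.08], [0.22, 2.7], [-1.18, 4.32], [0.11, 2.71], [-2.7, 2.7]. Speed limits (rad/s): [2.57, 2.57, 3.14, 3.14, 3.14, 3.14].

### API

Orientations are given as a unit quaternion [x, y, z, w].
In Python, from workcell import get_obs, eyes, close_job, arm gives the robot as it stands.
- The arm moves only by the tool move_arm, never from a script. Its argument "motion" is a list of rows, each an object with "xyz": the shift along the tool's x, y, z normalised to -1 to 1, where 1 is 30 mm, a list of three; "rotation": the turn, a rotation vector about the tool's x, y, z normalised to -1 to 1, where 1 is 45 degrees, a list of three; "fingers": the gripper command: -1 is fully open, 1 is shut, values between are in proportion. A call has 1 to 8 rows; each row shifts and turns the commanded pose from where the row before left it, along the tool's axes as they then stand; what a row does not reach is not made up. A row lasts 1/8 s, in which the tool goes at most 62.5 mm and 10.7 degrees, less where a joint would pass 70% of its speed; a pose out of reach is approached as far as the arm can. A call with a number of a shift or a turn outside -1 to 1 is refused whole. A call with a gripper value outside its range is refused whole. The fingers move at their own pace and stop on an object; "grip_force" is the grip in N (left out, the last holds). Time passes only in rows, so rows that do not move let the fingers close. It gives the time, the measured TCP pose, the force and the opening at its end, in the units of the state.
- get_obs(): the state, without advancing time (a new reading comes with each control period).
- eyes.camera(name): name is "scene" or "top" or "wrist"; returns (picture, depth): 420x560x3 uint8, blue, green, red; 420x560 float32, m along the optical axis (not along the pixel's ray), 0 where there is no reading.
- eyes.get_calibration(name): a dict with "vertical_fov" (degrees; the focal length in pixels is half the picture's height over the tangent of half this angle, whatever the lens; pixels are square), "cx", "cy" (the principal point, pixels), "rvec" (rotation vector, rad) and "tvec" (3), from world to camera coordinates, as OpenCV has them. Camera axes: x right, y down, z forward; pixel columns grow to the right and rows downward; lengths in m; the calibration is good to about 2 mm. A picture is of the moment at which its call begins: read the wrist's pose just before it. get_calibration takes no time and is no camera call; for the wrist camera it gives the pose at the moment of the call.
- close_job(): hands the job in, once; it reports no verdict.
The state is a dict: "time_s": time; "qpos": joint angles; "joint_vel": joint speeds; "tau": joint torques, N m; "position": TCP position; "tcp_rot": TCP orientation; "contact_force": force on the tool from outside, world axes, zero at the start; "moment": the same for the moment, N m; "grip_width": finger opening in m.
Only numpy, scipy, OpenCV 4.12 (cv2) and the standard library are available. Lean on these libraries where they do the work, as an engineer would, in place of code of your own. Each camera call takes 0.05 s, during which the arm holds its last target. There are 200 camera calls.

### The job

Stand the loose low tumbler upright in an empty pocket of the plywood glass tray, and then push the tray along the table by its grip, without lifting or tipping it, straight in under the low wooden shelf until you feel it press against the soft felt buffer hidden at the back, and leave it resting there against the buffer. Be gentle: do not ram the buffer or let any glass touch the shelf, keep the robot off the shelf, and leave everything else standing where it is.

Things in the scene. Friction and masses are not known exactly. Their poses are not given: they have to be found in the camera images.
- tumbler: the loose low amber tumbler, open at the top, 75 mm tall, 62 mm across at the rim tapering to 56 mm at the foot, wall 4 mm, about 130 g; standing on the table. Origin: centre of the underside, z up. A taller glass (125 mm tall) of the same width and material stands near it and is not wanted: it is too tall to go under the shelf.
- loaded_a: a low tumbler of the same size already standing in the tray, in the pocket at about x +46, y +42 mm of the tray frame. Origin: centre of the underside.
- loaded_b: a low tumbler of the same size already standing in the tray, in the pocket at about x +46, y -42 mm of the tray frame. Origin: centre of the underside.
- tall_glass: the tall amber glass, 125 mm tall, 62 mm across; must be left alone. Origin: centre of the underside.
- tray: loose plywood tray on the table: open box 190 mm long (x), 176 wide (y), walls 30 high and 6 thick, floor 6 thick, with one divider each way, as high as the walls: four pockets about 86 x 79 mm centred at x +-46, y +-42; the two at x -46 are empty. Origin: centre of the box's underside, z up; +x is the leading end, which goes in first. About 0.45 kg (varies by a quarter); loaded, it drags with 3 to 10 N.
- tray_grip (a point): the tray's upright grip block, on a tongue 60 mm wide and 10 thick that reaches from the tail wall back to tray x -204 mm. The block is centred at tray x -180, y 0: 40 mm long (x), 24 wide (y), its top 72 above the table. This point is inside it, 55 mm above the tray's underside; axes as the tray's.
- shelf: low wooden display shelf fixed to the table. Origin: at table height under the middle of its board's front edge (the mouth); +x points in under the board, y across, z up. Board 260 mm wide, 270 deep, 18 thick, underside 98 and top 116 above the table; side panels leave 200 mm clear (y -100 to +100). A pot and a jar stand on top.
- buffer (a joint): how far (m) the sprung felt buffer, out of sight at the back under the shelf, is pressed in by the tray's leading wall: 0 free, 0.006 bottomed and solid; yields 0.9 N per mm. Home is 2.5 to 5 mm pressed. Its depth is set anew each time and not measured: its free face lies anywhere from 165 to 210 mm along the shelf's x, so that the grip block's centre ends 60 to 108 mm before the mouth.
- shelf_pot: bystander: terracotta pot 75 mm tall, 84 mm across, standing on the shelf; origin at its underside
- shelf_jar: bystander: white jar 90 mm tall, 60 mm across, standing on the shelf; origin at its underside
- tape: bystander: tape roll 100 mm across, 45 mm high, lying on the table; origin at its underside
- canister: bystander: blue can 130 mm tall, 80 mm across, on the table; origin at its underside
Not all that is in view belongs to the job. What is shaped like the tumbler but red or turquoise is not meant.

How it is judged:
On the way, in this order (a step that is already met when the one before it is completed fails the run):
1. the low tumbler stands upright in an empty pocket of the tray, let go, with the tray not yet pushed in (x of tumbler in the frame of tray between -0.09 and 0.09 m and y of tumbler in the frame of tray between -0.083 and 0.083 m and z of tumbler in the frame of tray between 0 and 0.012 m and angle between tumbler's own z axis and vertical below 0.08 rad and contact force between the fingers and tumbler below 0.1 N and x of tray in the frame of shelf below 0 m), for 0.2 s.
2. the tray is under the shelf and presses the felt buffer in by at least 2 mm (value of joint buffer above 0.002 m and x of tray in the frame of shelf above 0.055 m), for 0.2 s.
At the end, for the whole second after the job is handed in: The tray lies flat on the table under the shelf, in line with it within 0.1 rad, at rest against the felt buffer and keeping it pressed in by more than 1.5 mm; all three low tumblers stand upright (within 0.08 rad) on the floor of the tray; the robot has let go (x of tumbler in the frame of tray between -0.09 and 0.09 m and y of tumbler in the frame of tray between -0.083 and 0.083 m and z of tumbler in the frame of tray between 0 and 0.012 m and angle between each of tumbler, loaded_a, loaded_b's own z axis and vertical below 0.08 rad and x of loaded_a in the frame of tray between -0.09 and 0.09 m and y of loaded_a in the frame of tray between -0.083 and 0.083 m and z of loaded_a in the frame of tray between 0 and 0.012 m and x of loaded_b in the frame of tray between -0.09 and 0.09 m and y of loaded_b in the frame of tray between -0.083 and 0.083 m and z of loaded_b in the frame of tray between 0 and 0.012 m and value of joint buffer above 0.0015 m and contact force between tray and shelf above 0.2 N and x of tray in the frame of shelf above 0.055 m and height (world z) of tray below 0.004 m and angle between tray's own z axis and vertical below 0.03 rad and angle between the x axis of tray and the x axis of shelf, either way round below 0.1 rad and linear speed of tray below 0.01 m/s and linear speed of tumbler below 0.02 m/s); the robot touches nothing.
It fails at once if the tray presses on the shelf, its sides or the buffer with more than 15 N (contact force between tray and shelf above 15 N).
It fails at once if a low tumbler touches the shelf or tips over (contact force between any of tumbler, loaded_a, loaded_b and shelf above 0.5 N or angle between any of tumbler, loaded_a, loaded_b's own z axis and vertical above 0.5 rad).
It fails at once if the tray is lifted (over 12 mm) or tipped (over 0.1 rad) (height (world z) of tray above 0.012 m or angle between tray's own z axis and vertical above 0.1 rad).
It fails at once if the robot pushes against the shelf (over 3 N) (contact force between any of the arm, the fingers and shelf above 3 N).
It fails at once if a bystander (tall glass, pot, jar, tape, canister) is moved more than 20 mm (distance of any of tall_glass, shelf_pot, shelf_jar, tape, canister from where it was at the start of the episode above 0.02 m).
It also fails if it takes over 72 s, if anything falls off the work surface, if the arm or the gripper's body presses on something with over 40 N, if the wrist force passes 120 N, or if a joint passes its speed limit or range.

## Working session

There is one attempt and no reset: what is moved stays moved. The work goes in short steps, Python scripts to look and compute and a tool call to move; the robot and the scene stay as the last step left them, time stands still between calls to the robot, and variables do not carry over. Pictures are saved under pics/ and viewed, about 8 in all and at most 12, crops included, and the job is handed in when it is done.

Besides the shell and the picture viewer there is one more tool, called after "Emit:" by a JSON object that holds its "name" and its "arguments", one argument or row to a line. move_arm: Moves the arm, as the interface text tells. Its arguments: {"type":"object","properties":{"motion":{"type":"array","items":{"type":"object","properties":{"xyz":{"type":"array","items":{"type":"number","minimum":-1,"maximum":1}},"rotation":{"type":"array","items":{"type":"number","minimum":-1,"maximum":1}},"fingers":{"type":"number"}}}},"grip_force":{"type":"number"}},"required":["motion"]}

```bash
mkdir -p pics; ls; cat > h.py <<'E'
import numpy as np, cv2
from workcell import get_obs, eyes, close_job, arm
def K(c,h=420):
    f=h/2/np.tan(np.radians(c["vertical_fov"])/2); return f,c["cx"],c["cy"]
def pts(c,depth):
    f,cx,cy=K(c); v,u=np.mgrid[0:depth.shape[0],0:depth.shape[1]]
    p=np.stack([(u-cx)/f*depth,(v-cy)/f*depth,depth],-1)
    R=cv2.Rodrigues(np.array(c["rvec"],float))[0]
    return (p-np.array(c["tvec"]).ravel())@R
def ray(c,u,v,z):
    f,cx,cy=K(c);R=cv2.Rodrigues(np.array(c["rvec"],float))[0]
    o=-R.T@np.array(c["tvec"]).ravel(); d=R.T@np.array([(u-cx)/f,(v-cy)/f,1])
    return o+d*(z-o[2])/d[2]
E
python3 - <<'E'
from h import *
o=get_obs(); print({k:np.round(v,3).tolist() for k,v in o.items()}, arm.grip_depth)
for n in("scene","top"):
    c=eyes.get_calibration(n); p,d=eyes.camera(n); np.savez(n,p=p,d=d); cv2.imwrite(f"pics/{n}0.png",p); print(n,c)
    P=pts(c,d); print(np.nanmin(P[d>0],0),np.nanmax(P[d>0],0),(d==0).mean())
E
```

```text
pics
{'time_s': 0.0, 'qpos': [1.102, 0.277, 1.506, -0.0, 1.361, -0.121], 'joint_vel': [-0.0, -0.001, 0.0, 0.001, 0.001, 0.001], 'tau': [0.001, -40.458, -23.723, 0.07, 0.035, -0.0], 'position': [0.196, 0.54, 0.205], 'tcp_rot': [0.697, -0.123, 0.122, -0.696], 'contact_force': [-0.466, -0.872, 0.15], 'moment': [0.034, 0.063, 0.004], 'grip_width': 0.094} 0.0188
scene {'vertical_fov': 47.244959698855574, 'cx': 286.9705749657979, 'cy': 209.59234867002348, 'rvec': array([ 1.42260086,  1.88943508, -1.00744087]), 'tvec': array([ 0.11476223, -0.21185245,  1.84443212])}
[-2.18749242 -1.98711763 -0.76736812] [0.98196699 1.21514348 0.62514768] 0.01540391156462585
top {'vertical_fov': 46.668394185908326, 'cx': 286.0507982698078, 'cy': 215.0963705368654, 'rvec': array([ 2.11483662, -2.1698142 ,  0.1459335 ]), 'tvec': array([0.05342287, 0.58873498, 1.5114239 ])}
[-0.17019773 -1.39230578 -0.78082422] [1.88598714 1.50771105 0.67666245] 0.003915816326530612
```

View pics/scene0.png

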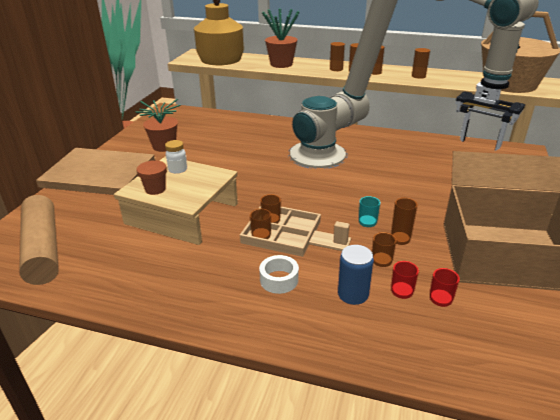

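View pics/top0.png

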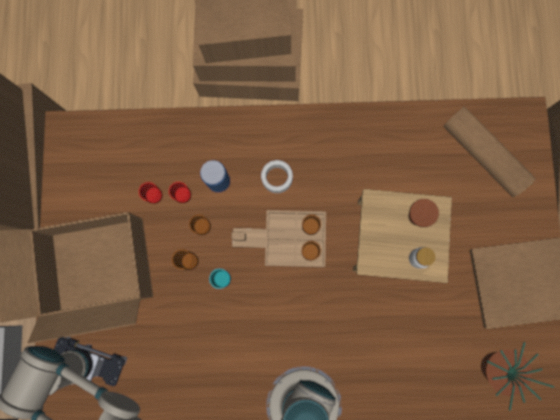

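The top view shows the low tumbler at about (202,226), the tall glass at (188,261), the tray centred near (296,238) with its grip at (238,237), and the shelf with its mouth at x≈361. I'll measure these now.

```bash
python3 - <<'E'
from h import *
c=eyes.get_calibration("top"); a=np.load("top.npz"); p,d=a["p"],a["d"]; P=pts(c,d); z=P[...,2]
def rect(m,z0,name):
    cs,_=cv2.findContours(m.astype(np.uint8),cv2.RETR_EXTERNAL,cv2.CHAIN_APPROX_NONE)
    k=max(cs,key=cv2.contourArea); w=np.array([ray(c,*q,z0)[:2] for q in k[:,0]])
    r=cv2.minAreaRect((w*1000).astype(np.float32)); print(name,r,cv2.boxPoints(r).round().tolist()); return k
roi=np.zeros(z.shape,bool); roi[180:290,345:465]=1
m=roi&(z>.100); rect(m,.116,"shelf")
roi[:]=0; roi[200:280,255:335]=1; 
hsv=cv2.cvtColor(p,cv2.COLOR_BGR2HSV)
m=roi&(z>.018)&(z<.045); rect(m,.03,"tray")
roi[:]=0; roi[220:255,225:256]=1; m=roi&(z>.05)&(z<.09); rect(m,.072,"grip")
roi[:]=0; roi[220:255,225:270]=1; m=roi&(z>.005); rect(m,.01,"tongue")
for nm,(u,v) in dict(low=(202,226),tall=(188,261),turq=(220,279),tape=(277,176),can=(215,175),red=(182,193)).items():
    q=P[v-14:v+15,u-14:u+15].reshape(-1,3); s=q[q[:,2]>.02]
    print(nm,len(s),s[:,2].max() if len(s) else 0,np.median(s,0), s.min(0),s.max(0))
# amber mask
m=((hsv[...,0]<14)&(hsv[...,1]>190)).astype(np.uint8)
n,l,st,ce=cv2.connectedComponentsWithStats(m)
for i in range(1,n):
    if 100<st[i,4]<800: print(st[i],ce[i])
E
```

```text
shelf ((508.39788818359375, -317.2231140136719), (271.0339050292969, 259.881591796875), 83.08601379394531) [[363.0, -436.0], [621.0, -467.0], [654.0, -198.0], [396.0, -167.0]]
tray ((516.1019897460938, 10.149833679199219), (188.6343536376953, 176.45980834960938), 87.91346740722656) [[424.0, -81.0], [601.0, -87.0], [608.0, 101.0], [431.0, 108.0]]
grip ((523.7979125976562, 187.9071044921875), (40.794307708740234, 25.033504486083984), 88.50740814208984) [[511.0, 168.0], [536.0, 167.0], [537.0, 208.0], [512.0, 209.0]]
tongue ((525.97802734375, 157.25608825683594), (123.44961547851562, 110.65369415283203), 88.86128234863281) [[469.0, 97.0], [580.0, 94.0], [583.0, 218.0], [472.0, 220.0]]
low 213 1.5808656217377175 [0.56556936 0.31577395 0.0618544 ] [0.36598338 0.02802029 0.02045026] [0.59307476 0.34257714 1.58086562]
tall 334 1.5808656217377175 [0.45337375 0.35662855 0.08939642] [0.36598338 0.02802029 0.02068155] [0.48350841 0.3807327  1.58086562]
turq 167 1.5808656217377175 [0.39308201 0.25534511 0.06872941] [0.36471223 0.02802029 0.02036996] [0.42322386 0.27698224 1.58086562]
tape 377 1.5808656217377175 [0.72032862 0.06362351 0.0446432 ] [0.36598338 0.01863074 0.02034514] [0.7660276  0.11113503 1.58086562]
can 668 1.5808656217377175 [0.70611741 0.25190476 0.12812967] [0.36598338 0.02802029 0.02297668] [0.75322876 0.29671231 1.58086562]
red 239 1.5808656217377175 [0.6712493  0.3778947  0.05928672] [0.36598338 0.02802029 0.02008002] [0.70066058 0.40720124 1.58086562]
[171 183  19  19 218] [181.06880734 192.93577982]
[141 184  21  19 213] [152.45539906 193.74178404]
```

```bash
cat >> h.py <<'E'
from scipy.spatial.transform import Rotation as Ro
def plan(t=None,yaw=None):
    """total tool-frame shift (units of 30 mm) to world target t; turn about tool y (units of 45deg) to bring jaw (tool z) to world heading yaw deg"""
    o=get_obs(); R=Ro.from_quat(o["tcp_rot"]).as_matrix(); h=np.degrees(np.arctan2(R[1,2],R[0,2]))
    print("tcp",np.round(o["position"],4),"jaw",round(h,2),"tooly",np.round(R[:,1],4),"F",np.round(o["contact_force"],2),"M",np.round(o["moment"],2),"w",round(o["grip_width"],4),"t",o["time_s"],"q6",np.round(o["qpos"][5],2))
    print("Rcols\n",R.round(3))
    if t is not None: print("shift units",np.round(R.T@(np.array(t)-o["position"])/.03,3))
    if yaw is not None:
        dd=(yaw-h+90)%180-90; print("turn deg(world +z)",dd,"units about tool y", -dd/45)
E
python3 - <<'E'
from h import *
plan([.53,.31,.205],75)
c=eyes.get_calibration("top"); a=np.load("top.npz"); P=pts(c,a["d"]); z=P[...,2]
for nm,(u,v) in dict(low=(202,226),tall=(188,261),can=(215,175)).items():
    q=P[v-16:v+17,u-16:u+17].reshape(-1,3); s=q[(q[:,2]>.03)&(q[:,2]<.2)]; print(nm,s[:,2].max(),(s.min(0)+s.max(0))/2,np.ptp(s,0))
cw=eyes.get_calibration("wrist"); R=cv2.Rodrigues(cw["rvec"])[0]; print("wristcam",-R.T@cw["tvec"],R[2],cw["vertical_fov"])
E
```

```text
tcp [0.1958 0.5401 0.2047] jaw 70.07 tooly [-7.0e-04 -1.4e-03 -1.0e+00] F [-0.71 -0.33  0.12] M [-0.09 -0.01  0.01] w 0.0938 t 0.1 q6 -0.12
Rcols
 [[ 0.94  -0.001  0.341]
 [-0.341 -0.001  0.94 ]
 [-0.    -1.    -0.002]]
shift units [ 1.3088e+01 -6.0000e-03 -3.4150e+00]
turn deg(world +z) 4.926639308991611 units about tool y -0.10948087353314691
low 0.0813106100199193 [0.5635065  0.31191275 0.05571407] [0.05913651 0.06132879 0.05119308]
tall 0.1331791810266668 [0.4534362  0.35158051 0.0817002 ] [0.06014443 0.06257493 0.10295796]
can 0.14011318892797428 [0.7141436  0.25751046 0.08530029] [0.07817032 0.0784037  0.1096258 ]
wristcam [0.1234492  0.56735357 0.38379593] [ 0.24831743 -0.09153118 -0.96434459] 63.96067331576031
```

Emit:
{"name": "move_arm", "arguments": {
  "motion": [
    {"xyz":[0.9,0,-0.24],"fingers":-1},
    {"xyz":[0.95,0,-0.24],"fingers":-1},
    {"xyz":[0.95,0,-0.24],"fingers":-1},
    {"xyz":[0.95,0,-0.24],"fingers":-1},
    {"xyz":[0.95,0,-0.24],"fingers":-1},
    {"xyz":[0.95,0,-0.24],"fingers":-1},
    {"xyz":[0.95,0,-0.24],"fingers":-1},
    {"xyz":[0.95,0,-0.24],"fingers":-1}
  ],
  "grip_force": 20
}}

```text
$.motion[0]: bad value
```

Emit:
{"name": "move_arm", "arguments": {
  "motion": [
    {"xyz":[0.95,0,-0.24],"fingers":-1},
    {"xyz":[0.95,0,-0.24],"fingers":-1},
    {"xyz":[0.95,0,-0.24],"fingers":-1},
    {"xyz":[0.95,0,-0.24],"fingers":-1},
    {"xyz":[0.95,0,-0.24],"fingers":-1},
    {"xyz":[0.8,0,-0.24],"fingers":-1},
    {"xyz":[0,0,0],"fingers":-1},
    {"xyz":[0,0,0],"fingers":-1}
  ]
}}

```text
$.motion[0]: bad value
```

```bash
python3 - <<'E'
from h import *
c=eyes.get_calibration("wrist"); p,d=eyes.camera("wrist"); np.savez("w1",p=p,d=d); cv2.imwrite("pics/w1.png",p)
plan([.5635,.312,.031],70)
P=pts(c,d); s=P[(P[...,2]>.03)&(P[...,2]<.085)&(np.hypot(P[...,0]-.5635,P[...,1]-.312)<.045)]
print(len(s),s.min(0),s.max(0),(s.min(0)+s.max(0))/2)
r=s[s[:,2]>.068]; 
if len(r)>5: print("rim",cv2.minEnclosingCircle((r[:,:2]*1000).astype(np.float32)),len(r))
E
```

```text
tcp [0.1958 0.5402 0.2048] jaw 70.07 tooly [-6.0e-04 -1.2e-03 -1.0e+00] F [-0.53  0.15 -0.12] M [-0.06  0.01 -0.02] w 0.0942 t 0.15 q6 -0.12
Rcols
 [[ 0.94  -0.001  0.341]
 [-0.341 -0.001  0.94 ]
 [-0.    -1.    -0.001]]
shift units [14.116  5.796 -2.966]
turn deg(world +z) -0.06972394072636234 units about tool y 0.0015494209050302744Traceback (most recent call last):
  File "<stdin>", line 5, in <module>
    return umr_minimum(a, axis, None, out, keepdims, initial, where)
ValueError: zero-size array to reduction operation minimum which has no identity
```

View pics/w1.png

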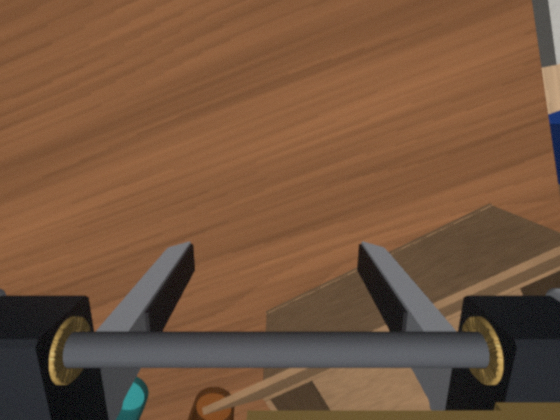

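The wrist view is still from the start pose. It shows the fingertips at (185,250) and (370,250), and no target. Both moves were refused, probably because `rotation` was missing, so I'll add it.

Emit:
{"name": "move_arm", "arguments": {
  "motion": [
    {"xyz":[0.9,0,-0.24],"rotation":[0,0,0],"fingers":-1},
    {"xyz":[0.95,0,-0.24],"rotation":[0,0,0],"fingers":-1},
    {"xyz":[0.95,0,-0.24],"rotation":[0,0,0],"fingers":-1},
    {"xyz":[0.95,0,-0.24],"rotation":[0,0,0],"fingers":-1},
    {"xyz":[0.95,0,-0.24],"rotation":[0,0,0],"fingers":-1},
    {"xyz":[0.95,0,-0.24],"rotation":[0,0,0],"fingers":-1},
    {"xyz":[0.95,0,-0.24],"rotation":[0,0,0],"fingers":-1},
    {"xyz":[0.95,0,-0.24],"rotation":[0,0,0],"fingers":-1}
  ],
  "grip_force": 20
}}

```text
time_s: 1.15
position: [0.3899, 0.4085, 0.2052]
tcp_rot: [0.697, -0.123, 0.122, -0.696]
contact_force: [-0.5, -0.1, 0.1]
grip_width: 0.0939
```

Emit:
{"name": "move_arm", "arguments": {
  "motion": [
    {"xyz":[0.95,0,-0.24],"rotation":[0,0,0],"fingers":-1},
    {"xyz":[0.95,0,-0.24],"rotation":[0,0,0],"fingers":-1},
    {"xyz":[0.95,0,-0.24],"rotation":[0,0,0],"fingers":-1},
    {"xyz":[0.95,0,-0.24],"rotation":[0,0,0],"fingers":-1},
    {"xyz":[0.95,0,-0.24],"rotation":[0,0,0],"fingers":-1},
    {"xyz":[0.8,0,-0.24],"rotation":[0,0,0],"fingers":-1},
    {"xyz":[0,0,0],"rotation":[0,0,0],"fingers":-1},
    {"xyz":[0,0,0],"rotation":[0,0,0],"fingers":-1}
  ]
}}

```text
time_s: 2.15
position: [0.5303, 0.3122, 0.2053]
tcp_rot: [-0.696, 0.123, -0.122, 0.697]
contact_force: [-0.7, -0.4, 0.1]
grip_width: 0.0939
```

```bash
python3 - <<'E'
from h import *
c=eyes.get_calibration("wrist"); p,d=eyes.camera("wrist"); np.savez("w1",p=p,d=d); cv2.imwrite("pics/w2.png",p)
plan([.5635,.312,.031],70)
P=pts(c,d); s=P[(P[...,2]>.03)&(P[...,2]<.085)&(np.hypot(P[...,0]-.5635,P[...,1]-.312)<.045)]
print(len(s),s.min(0),s.max(0),(s.min(0)+s.max(0))/2)
r=s[s[:,2]>.066]; 
if len(r)>5: print("rim",cv2.minEnclosingCircle((r[:,:2]*1000).astype(np.float32)),len(r))
E
```

```text
tcp [0.5302 0.3124 0.2055] jaw 70.11 tooly [-8.e-04  4.e-04 -1.e+00] F [-0.52  0.95  1.25] M [-0.05 -0.03 -0.03] w 0.0941 t 2.2 q6 -0.8
Rcols
 [[ 0.94  -0.001  0.34 ]
 [-0.34   0.     0.94 ]
 [-0.001 -1.     0.   ]]
shift units [1.054 5.814 0.364]
turn deg(world +z) -0.10691188866455548 units about tool y 0.002375819748101233
2139 [0.53649702 0.2836276  0.03001234] [0.59810374 0.34471532 0.07710634] [0.56730038 0.31417146 0.05355934]
rim ((567.2325439453125, 314.22705078125), 31.02623176574707) 1015
```

View pics/w2.png

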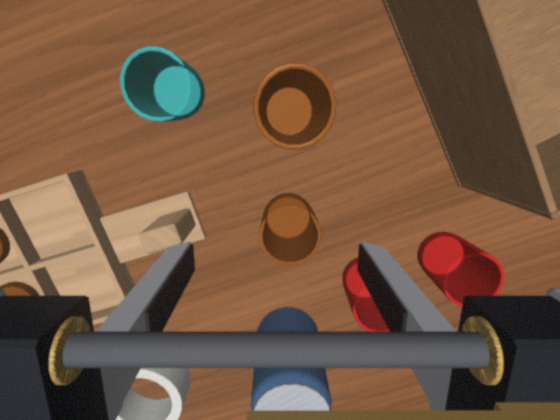

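The wrist view shows the low tumbler at (290,230), between the fingers' lines, and the tall glass at (295,105). The fitted rim circle (r = 31.0 mm, z 77 mm) matches the given size. I'll descend now.

Emit:
{"name": "move_arm", "arguments": {
  "motion": [
    {"xyz":[0.57,0,0.24],"rotation":[0,0,0],"fingers":-1},
    {"xyz":[0.57,0,0.23],"rotation":[0,0,0],"fingers":-1},
    {"xyz":[0,0.9,0],"rotation":[0,0,0],"fingers":-1},
    {"xyz":[0,1,0],"rotation":[0,0,0],"fingers":-1},
    {"xyz":[0,1,0],"rotation":[0,0,0],"fingers":-1},
    {"xyz":[0,1,0],"rotation":[0,0,0],"fingers":-1},
    {"xyz":[0,1,0],"rotation":[0,0,0],"fingers":-1},
    {"xyz":[0,0.9,0],"rotation":[0,0,0],"fingers":-1}
  ]
}}

```text
time_s: 3.2
position: [0.5669, 0.3145, 0.0307]
tcp_rot: [-0.696, 0.122, -0.122, 0.697]
contact_force: [-0.1, 0.0, 0.4]
grip_width: 0.0937
```

Emit:
{"name": "move_arm", "arguments": {
  "motion": [
    {"xyz":[0,0,0],"rotation":[0,0,0],"fingers":-1},
    {"xyz":[0,0,0],"rotation":[0,0,0],"fingers":0.4},
    {"xyz":[0,0,0],"rotation":[0,0,0],"fingers":0.4},
    {"xyz":[0,0,0],"rotation":[0,0,0],"fingers":0.4},
    {"xyz":[0,0,0],"rotation":[0,0,0],"fingers":0.4},
    {"xyz":[0,0,0],"rotation":[0,0,0],"fingers":0.4},
    {"xyz":[0,0,0],"rotation":[0,0,0],"fingers":0.4}
  ],
  "grip_force": 15
}}

```text
time_s: 4.08
position: [0.5685, 0.3135, 0.0323]
tcp_rot: [-0.696, 0.122, -0.123, 0.697]
contact_force: [-0.8, -1.3, 6.0]
grip_width: 0.0607
```

Emit:
{"name": "move_arm", "arguments": {
  "motion": [
    {"xyz":[0,-0.4,0],"rotation":[0,0,0],"fingers":0.4},
    {"xyz":[0,-0.6,0],"rotation":[0,0,0],"fingers":0.4},
    {"xyz":[0,-1,0],"rotation":[0,0,0],"fingers":0.4},
    {"xyz":[0,-1,0],"rotation":[0,0,0],"fingers":0.4},
    {"xyz":[0,0,0],"rotation":[0,0,0],"fingers":0.4}
  ]
}}

```text
time_s: 4.7
position: [0.5697, 0.3143, 0.124]
tcp_rot: [-0.695, 0.121, -0.124, 0.698]
contact_force: [-0.4, -0.1, -1.7]
grip_width: 0.0612
```

```bash
python3 - <<'E'
from h import *
plan([.560,.054,.122],-2.2)
p,d=eyes.camera("wrist"); c,_=eyes.camera("scene"); cv2.imwrite("pics/g1.png",np.hstack([cv2.resize(p,(400,300)),cv2.resize(c[160:310,320:520],(400,300))]))
E
```

```text
tcp [0.5697 0.3143 0.124 ] jaw 70.08 tooly [ 0.005   0.0022 -1.    ] F [-0.39 -0.05 -1.67] M [ 0.02  0.02 -0.03] w 0.0612 t 4.7 q6 -0.83
Rcols
 [[ 0.94   0.005  0.341]
 [-0.341  0.002  0.94 ]
 [ 0.004 -1.     0.004]]
shift units [ 2.651  0.045 -8.267]
turn deg(world +z) -72.2777803415069 units about tool y 1.6061728964779312
```

View pics/g1.png

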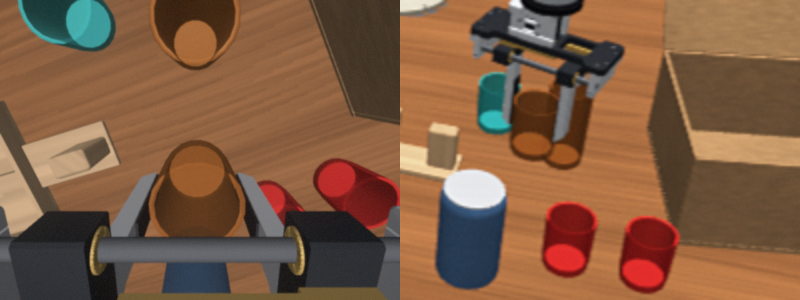

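The tumbler is held upright: F ≈ −1.7 N at 61 mm width, with the tall glass untouched. I'll carry it to above the pocket.

Emit:
{"name": "move_arm", "arguments": {
  "motion": [
    {"xyz":[0.2,0,-0.6],"rotation":[0,0,0],"fingers":0.4},
    {"xyz":[0.3,0,-1],"rotation":[0,0,0],"fingers":0.4},
    {"xyz":[0.3,0,-1],"rotation":[0,0,0],"fingers":0.4},
    {"xyz":[0.3,0,-1],"rotation":[0,0,0],"fingers":0.4},
    {"xyz":[0.3,0,-1],"rotation":[0,0,0],"fingers":0.4},
    {"xyz":[0.3,0,-1],"rotation":[0,0,0],"fingers":0.4},
    {"xyz":[0.3,0,-1],"rotation":[0,0,0],"fingers":0.4},
    {"xyz":[0.3,0,-1],"rotation":[0,0,0],"fingers":0.4}
  ]
}}

```text
time_s: 5.8
position: [0.5536, 0.0734, 0.1201]
tcp_rot: [0.697, -0.124, 0.122, -0.696]
contact_force: [-0.2, 0.3, -1.4]
grip_width: 0.061
```

Emit:
{"name": "move_arm", "arguments": {
  "motion": [
    {"xyz":[0.35,0,-0.67],"rotation":[0,0,0],"fingers":0.4},
    {"xyz":[0,0,0],"rotation":[0,0.23,0],"fingers":0.4},
    {"xyz":[0,0,0],"rotation":[0,0.23,0],"fingers":0.4},
    {"xyz":[0,0,0],"rotation":[0,0.23,0],"fingers":0.4},
    {"xyz":[0,0,0],"rotation":[0,0.23,0],"fingers":0.4},
    {"xyz":[0,0,0],"rotation":[0,0.23,0],"fingers":0.4},
    {"xyz":[0,0,0],"rotation":[0,0.23,0],"fingers":0.4},
    {"xyz":[0,0,0],"rotation":[0,0.23,0],"fingers":0.4}
  ]
}}

```text
time_s: 6.8
position: [0.5567, 0.052, 0.12]
tcp_rot: [-0.489, 0.513, -0.511, 0.487]
contact_force: [-0.5, 0.4, -1.4]
grip_width: 0.061
```

Emit:
{"name": "move_arm", "arguments": {
  "motion": [
    {"xyz":[0,0,0],"rotation":[0,0,0],"fingers":0.4},
    {"xyz":[0,0,0],"rotation":[0,0,0],"fingers":0.4}
  ]
}}

```text
time_s: 7.05
position: [0.5575, 0.0526, 0.1208]
tcp_rot: [-0.49, 0.51, -0.509, 0.49]
contact_force: [0.2, -0.0, -0.6]
grip_width: 0.0612
```

```bash
python3 - <<'E'
from h import *
c=eyes.get_calibration("wrist"); p,d=eyes.camera("wrist"); np.savez("w3",p=p,d=d); cv2.imwrite("pics/w3.png",p)
plan([.560,.054,.040],-2.2)
P=pts(c,d); t=get_obs()["position"]
s=P[(np.hypot(P[...,0]-t[0],P[...,1]-t[1])<.045)&(d>0)&(d<.3)]
print(len(s),np.percentile(s[:,2],[0,1,5,25,50,75,95,99,100]).round(3))
c=eyes.get_calibration("top"); p,d=eyes.camera("top"); P=pts(c,d)
m=np.zeros(d.shape,bool); m[200:280,255:335]=1; m&=(P[...,2]>.022)&(P[...,2]<.036); s=P[m][:,:2]; print(cv2.minAreaRect((s*1000).astype(np.float32)))
E
```

```text
tcp [0.5577 0.0527 0.121 ] jaw -2.28 tooly [-1.1e-03 -1.0e-04 -1.0e+00] F [-0.82  0.75 -1.18] M [-0.01  0.1   0.01] w 0.061 t 7.1 q6 0.01
Rcols
 [[-0.04  -0.001  0.999]
 [-0.999 -0.    -0.04 ]
 [ 0.    -1.    -0.001]]
shift units [-0.046  2.699  0.077]
turn deg(world +z) 0.08097896449552877 units about tool y -0.0017995325443450837
46633 [0.003 0.005 0.021 0.144 0.201 0.235 0.244 0.246 0.247]
((515.3834228515625, 9.887992858886719), (189.19338989257812, 174.57159423828125), 88.140869140625)
```

View pics/w3.png

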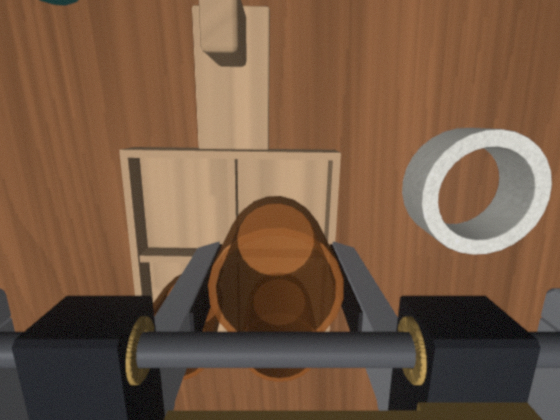

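Emit:
{"name": "move_arm", "arguments": {
  "motion": [
    {"xyz":[-0.04,0.3,0.07],"rotation":[0,0,0],"fingers":0.4},
    {"xyz":[0,0.6,0],"rotation":[0,0,0],"fingers":0.4},
    {"xyz":[0,0.6,0],"rotation":[0,0,0],"fingers":0.4},
    {"xyz":[0,0.5,0],"rotation":[0,0,0],"fingers":0.4},
    {"xyz":[0,0.2,0],"rotation":[0,0,0],"fingers":0.4},
    {"xyz":[0,0,0],"rotation":[0,0,0],"fingers":0.4}
  ]
}}

```text
time_s: 7.9
position: [0.5603, 0.0543, 0.0551]
tcp_rot: [-0.49, 0.51, -0.51, 0.489]
contact_force: [0.7, -1.4, -1.0]
grip_width: 0.0612
```

```bash
python3 - <<'E'
from h import *
a=np.load("w3.npz");c=eyes.get_calibration("wrist"); print([a["d"][v,u].round(3) for u,v in((213,290),(344,285),(278,372),(275,199),(275,240))])
p,d=eyes.camera("wrist"); P=pts(c,d); hsv=cv2.cvtColor(p,cv2.COLOR_BGR2HSV)
plan([.560,.054,.037],-2.2)
t=get_obs()["position"]; m=(hsv[...,0]<14)&(hsv[...,1]>185)&(np.hypot(P[...,0]-t[0],P[...,1]-t[1])<.05)&(P[...,2]<.2)
s=P[m]; print(m.sum(),np.percentile(s[:,2],[5,50,90,95,99]).round(3))
r=s[(s[:,2]>np.percentile(s[:,2],97)-.006)]; print(cv2.minEnclosingCircle((r[:,:2]*1000).astype(np.float32)))
E
```

```text
[np.float32(0.151), np.float32(0.149), np.float32(0.268), np.float32(0.199), np.float32(0.217)]
tcp [0.5607 0.0543 0.0556] jaw -2.37 tooly [ 4.e-04  1.e-04 -1.e+00] F [-0.72 -0.14 -1.33] M [ 0.01  0.02 -0.04] w 0.061 t 7.95 q6 0.01
Rcols
 [[-0.041  0.     0.999]
 [-0.999  0.    -0.041]
 [-0.    -1.     0.   ]]
shift units [ 0.011  0.62  -0.023]
turn deg(world +z) 0.17026448052025955 units about tool y -0.0037836551226724346
256 [0.046 0.077 0.093 0.097 0.098]
((559.6241455078125, 60.827449798583984), 31.804332733154297)
```

Emit:
{"name": "move_arm", "arguments": {
  "motion": [
    {"xyz":[0,0.3,0],"rotation":[0,0,0],"fingers":0.4},
    {"xyz":[0,0.15,0],"rotation":[0,0,0],"fingers":0.4},
    {"xyz":[0,0.05,0],"rotation":[0,0,0],"fingers":0.4},
    {"xyz":[0,0,0],"rotation":[0,0,0],"fingers":0.4}
  ]
}}

```text
time_s: 8.45
position: [0.5604, 0.0543, 0.0404]
tcp_rot: [-0.49, 0.51, -0.51, 0.49]
contact_force: [-0.5, 0.3, -0.3]
grip_width: 0.0609
```

Emit:
{"name": "move_arm", "arguments": {
  "motion": [
    {"xyz":[0,0.05,0],"rotation":[0,0,0],"fingers":0.4},
    {"xyz":[0,0,0],"rotation":[0,0,0],"fingers":0.4}
  ]
}}

```text
time_s: 8.7
position: [0.5604, 0.0543, 0.039]
tcp_rot: [-0.489, 0.51, -0.51, 0.49]
contact_force: [0.3, -0.7, -0.4]
grip_width: 0.0609
```

Emit:
{"name": "move_arm", "arguments": {
  "motion": [
    {"xyz":[0,0.05,0],"rotation":[0,0,0],"fingers":0.4},
    {"xyz":[0,0,0],"rotation":[0,0,0],"fingers":-0.35},
    {"xyz":[0,0,0],"rotation":[0,0,0],"fingers":-0.6},
    {"xyz":[0,0,0],"rotation":[0,0,0],"fingers":-0.6},
    {"xyz":[0,0,0],"rotation":[0,0,0],"fingers":-0.6},
    {"xyz":[0,-0.5,0],"rotation":[0,0,0],"fingers":-0.6},
    {"xyz":[0,-1,0],"rotation":[0,0,0],"fingers":-0.6},
    {"xyz":[0,-1,0],"rotation":[0,0,0],"fingers":-0.6}
  ]
}}

```text
time_s: 9.7
position: [0.5606, 0.0543, 0.1142]
tcp_rot: [0.489, -0.51, 0.51, -0.49]
contact_force: [0.0, -0.4, -1.1]
grip_width: 0.0751
```

Emit:
{"name": "move_arm", "arguments": {
  "motion": [
    {"xyz":[-1,-1,0],"rotation":[0,0,0],"fingers":-0.6},
    {"xyz":[-1,0,0],"rotation":[0,0,0],"fingers":-0.6},
    {"xyz":[-1,0,0],"rotation":[0,0,0],"fingers":-0.6},
    {"xyz":[0,0,0],"rotation":[0,0,0],"fingers":-0.6}
  ]
}}

```text
time_s: 10.2
position: [0.5643, 0.1458, 0.1436]
tcp_rot: [0.49, -0.509, 0.51, -0.491]
contact_force: [-0.0, -0.4, -0.7]
grip_width: 0.0754
```

```bash
cat > tray.py <<'E'
from h import *
def tray():
    c=eyes.get_calibration("top"); p,d=eyes.camera("top"); P=pts(c,d)
    m=(P[...,2]>.018)&(P[...,2]<.036)&(P[...,0]>.38)&(P[...,0]<.66)&(P[...,1]>-.175)&(P[...,1]<.14)
    n,l,st,_=cv2.connectedComponentsWithStats(m.astype(np.uint8)); k=1+np.argmax(st[1:,4]); s=P[l==k][:,:2]
    print("tray rect",cv2.minAreaRect((s*1000).astype(np.float32)))
    # side walls far side: fit lines of outer y edges
    return p,d,P
E
python3 - <<'E'
from tray import *
c=eyes.get_calibration("wrist");p,d=eyes.camera("wrist"); cv2.imwrite("pics/w4.png",p)
P=pts(c,d)
m=(P[...,2]>.060)&(P[...,2]<.080)&(np.hypot(P[...,0]-.524,P[...,1]-.188)<.04); s=P[m][:,:2]; print("grip",m.sum(),cv2.minAreaRect((s*1000).astype(np.float32)) if m.sum()>20 else 0)
plan([.524,.188,.036],-2.2); tray()
E
```

```text
grip 1722 ((527.4290771484375, 191.18798828125), (40.2594108581543, 24.318256378173828), 87.36727905273438)
tcp [0.5642 0.1445 0.1433] jaw -2.27 tooly [ 1.e-03 -5.e-04 -1.e+00] F [-0.66 -0.94  0.48] M [-0.07  0.04 -0.02] w 0.0751 t 10.25 q6 0.17
Rcols
 [[-0.04   0.001  0.999]
 [-0.999 -0.    -0.04 ]
 [ 0.    -1.     0.001]]
shift units [-1.397  3.573 -1.401]
turn deg(world +z) 0.06874326341251447 units about tool y -0.0015276280758336547
tray rect ((516.5899658203125, 8.990737915039062), (187.31588745117188, 177.22897338867188), 88.03759002685547)
```

View pics/w4.png

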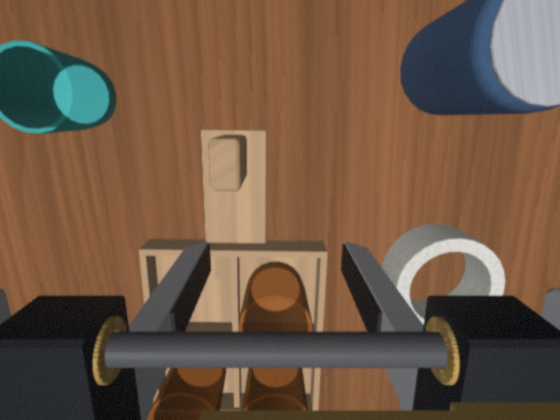

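The tumbler stands upright in its pocket, seen at about (275,300). The grip block is at (225,165), measured at 40.3 x 24.3 mm, which matches the given size. Next I'll move over the block and grip it.

Emit:
{"name": "move_arm", "arguments": {
  "motion": [
    {"xyz":[-0.75,0,-0.65],"rotation":[0,0,0],"fingers":-0.6},
    {"xyz":[-0.75,0,-0.64],"rotation":[0,0,0],"fingers":-0.4},
    {"xyz":[0,0.8,0],"rotation":[0,0,0],"fingers":-0.3},
    {"xyz":[0,0.9,0],"rotation":[0,0,0],"fingers":-0.3},
    {"xyz":[0,0.9,0],"rotation":[0,0,0],"fingers":-0.3},
    {"xyz":[0,0.9,0],"rotation":[0,0,0],"fingers":-0.3},
    {"xyz":[0,0,0],"rotation":[0,0,0],"fingers":-0.3},
    {"xyz":[0,0,0],"rotation":[0,0,0],"fingers":-0.3}
  ]
}}

```text
time_s: 11.3
position: [0.5282, 0.1902, 0.0384]
tcp_rot: [0.489, -0.51, 0.511, -0.49]
contact_force: [0.3, 0.2, -0.0]
grip_width: 0.0608
```

Emit:
{"name": "move_arm", "arguments": {
  "motion": [
    {"xyz":[0,0,0],"rotation":[0,0,0],"fingers":0.2},
    {"xyz":[0,0,0],"rotation":[0,0,0],"fingers":0.4},
    {"xyz":[0,0,0],"rotation":[0,0,0],"fingers":0.7},
    {"xyz":[0,0,0],"rotation":[0,0,0],"fingers":0.9},
    {"xyz":[0,0,0],"rotation":[0,0,0],"fingers":0.9},
    {"xyz":[0,0,0],"rotation":[0,0,0],"fingers":0.9},
    {"xyz":[0,0,0],"rotation":[0,0,0],"fingers":0.9}
  ],
  "grip_force": 50
}}

```text
time_s: 12.18
position: [0.5274, 0.1908, 0.0377]
tcp_rot: [-0.489, 0.51, -0.51, 0.49]
contact_force: [-1.0, -0.5, 3.5]
grip_width: 0.0234
```

```bash
python3 - <<'E'
from tray import *
plan([.578,.225,.038],-7); tray()
E
```

```text
tcp [0.5274 0.1908 0.0377] jaw -2.4 tooly [ 2.e-04  3.e-04 -1.e+00] F [-0.98 -0.55  3.53] M [-0.1   0.09 -0.32] w 0.0234 t 12.175 q6 0.26
Rcols
 [[-0.042  0.     0.999]
 [-0.999  0.    -0.042]
 [-0.    -1.     0.   ]]
shift units [-1.208 -0.011  1.638]
turn deg(world +z) -4.602531721445445 units about tool y 0.10227848269878766
tray rect ((516.3240966796875, 9.82025146484375), (189.2618408203125, 176.6681365966797), 87.6490707397461)
```

Emit:
{"name": "move_arm", "arguments": {
  "motion": [
    {"xyz":[-0.08,0,0.05],"rotation":[0,0.006,0],"fingers":0.9},
    {"xyz":[-0.08,0,0.1],"rotation":[0,0.006,0],"fingers":0.9},
    {"xyz":[-0.08,0,0.1],"rotation":[0,0.006,0],"fingers":0.9},
    {"xyz":[-0.08,0,0.1],"rotation":[0,0.006,0],"fingers":0.9},
    {"xyz":[-0.08,0,0.1],"rotation":[0,0.006,0],"fingers":0.9},
    {"xyz":[-0.08,0,0.1],"rotation":[0,0.006,0],"fingers":0.9},
    {"xyz":[-0.08,0,0.1],"rotation":[0,0.006,0],"fingers":0.9},
    {"xyz":[-0.08,0,0.1],"rotation":[0,0.006,0],"fingers":0.9}
  ]
}}

```text
time_s: 13.22
position: [0.5438, 0.2036, 0.038]
tcp_rot: [-0.485, 0.521, -0.518, 0.474]
contact_force: [-13.7, -12.0, 17.4]
grip_width: 0.0237
```

```bash
python3 - <<'E'
from tray import *
plan([.578,.225,.038],-7); tray()
E
```

```text
tcp [0.5438 0.2036 0.038 ] jaw -4.56 tooly [-0.0139 -0.0088 -0.9999] F [-13.71 -12.04  17.39] M [-2.1   2.09 -0.86] w 0.0237 t 13.225 q6 0.32
Rcols
 [[-0.079 -0.014  0.997]
 [-0.997 -0.009 -0.079]
 [ 0.01  -1.    -0.013]]
shift units [-0.801 -0.023  1.08 ]
turn deg(world +z) -2.4401169542957746 units about tool y 0.054224821206572765
tray rect ((523.5074462890625, 23.126571655273438), (189.89071655273438, 177.18643188476562), 84.22563171386719)
```

Emit:
{"name": "move_arm", "arguments": {
  "motion": [
    {"xyz":[0,-0.03,0],"rotation":[0,0,0],"fingers":0.9},
    {"xyz":[0,0,0],"rotation":[0,0,0],"fingers":0.9}
  ]
}}

```text
time_s: 13.52
position: [0.5478, 0.2069, 0.0378]
tcp_rot: [-0.482, 0.521, -0.519, 0.477]
contact_force: [-5.1, -4.2, 3.9]
grip_width: 0.0242
```

Emit:
{"name": "move_arm", "arguments": {
  "motion": [
    {"xyz":[-0.08,-0.002,0.1],"rotation":[0,0.004,0],"fingers":0.9},
    {"xyz":[-0.08,-0.002,0.1],"rotation":[0,0.004,0],"fingers":0.9},
    {"xyz":[-0.08,-0.002,0.1],"rotation":[0,0.004,0],"fingers":0.9},
    {"xyz":[-0.08,-0.002,0.1],"rotation":[0,0.004,0],"fingers":0.9},
    {"xyz":[-0.08,-0.002,0.1],"rotation":[0,0.004,0],"fingers":0.9},
    {"xyz":[-0.08,-0.002,0.1],"rotation":[0,0.004,0],"fingers":0.9},
    {"xyz":[-0.08,-0.002,0.1],"rotation":[0,0.004,0],"fingers":0.9},
    {"xyz":[0,-0.01,0],"rotation":[0,0,0],"fingers":0.9}
  ]
}}

```text
time_s: 14.52
position: [0.5701, 0.2221, 0.0379]
tcp_rot: [-0.476, 0.526, -0.524, 0.471]
contact_force: [-5.7, -4.0, 1.0]
grip_width: 0.0234
```

```bash
cat >> tray.py <<'E'
MO=np.array([525,-182.5]); H=np.radians(-97.0); ux=np.array([np.cos(H),np.sin(H)]); uy=np.array([-ux[1],ux[0]])
def rep():
    c=eyes.get_calibration("top"); p,d=eyes.camera("top"); P=pts(c,d)
    m=(P[...,2]>.018)&(P[...,2]<.036)&(P[...,0]>.38)&(P[...,0]<.68)&(P[...,1]>-.3)&(P[...,1]<.16)
    n,l,st,_=cv2.connectedComponentsWithStats(m.astype(np.uint8)); k=1+np.argmax(st[1:,4]); s=(P[l==k][:,:2]*1000).astype(np.float32)
    r=cv2.minAreaRect(s); q=(s-MO)@np.array([ux,uy]).T
    print("tray",np.round(r[0],1),np.round(r[1],1),"ang",round(r[2],2),"shelf frame x,y",((np.array(r[0])-MO)@ux).round(1),((np.array(r[0])-MO)@uy).round(1),"y extents",q[:,1].min(),q[:,1].max(),"x",q[:,0].min(),q[:,0].max())
    t=get_obs()["position"][:2]*1000-[3.5,2.9]; print("grip shelf frame",((t-MO)@ux).round(1),((t-MO)@uy).round(1))
    return p,P
E
python3 - <<'E'
from tray import *
plan([.578,.225,.038],-7); rep()
E
```

```text
tcp [0.5701 0.2221 0.0379] jaw -5.89 tooly [-0.0068 -0.0024 -1.    ] F [-5.72 -4.05  0.95] M [-0.49  0.45 -0.75] w 0.0234 t 14.525 q6 0.36
Rcols
 [[-0.103 -0.007  0.995]
 [-0.995 -0.002 -0.103]
 [ 0.003 -1.    -0.006]]
shift units [-0.123 -0.004  0.252]
turn deg(world +z) -1.1138152508118964 units about tool y 0.024751450018042142
tray [546.  44.] [194.1 177.3] ang 82.92 shelf frame x,y -227.4 -6.8 y extents -95.54112692831954 81.88053214277325 x -324.51324882765255 -130.25305193811317
grip shelf frame -403.8 -7.6
```

Emit:
{"name": "move_arm", "arguments": {
  "motion": [
    {"xyz":[0.1,0,0.005],"rotation":[0,0,0],"fingers":0.9},
    {"xyz":[0.18,0,0.01],"rotation":[0,0,0],"fingers":0.9},
    {"xyz":[0.2,0,0.011],"rotation":[0,0,0],"fingers":0.9},
    {"xyz":[0.2,0,0.011],"rotation":[0,0,0],"fingers":0.9},
    {"xyz":[0.2,0,0.011],"rotation":[0,0,0],"fingers":0.9},
    {"xyz":[0.2,0,0.011],"rotation":[0,0,0],"fingers":0.9},
    {"xyz":[0.2,0,0.011],"rotation":[0,0,0],"fingers":0.9},
    {"xyz":[0.2,0,0.011],"rotation":[0,0,0],"fingers":0.9}
  ]
}}

```text
time_s: 15.58
position: [0.5712, 0.1785, 0.039]
tcp_rot: [-0.474, 0.525, -0.525, 0.474]
contact_force: [-0.3, 0.9, -4.9]
grip_width: 0.0235
```

```bash
python3 - <<'E'
from tray import *
plan(None,-7); rep()
E
```

```text
tcp [0.5712 0.1785 0.039 ] jaw -5.8 tooly [-2.e-04 -0.e+00 -1.e+00] F [-0.3   0.88 -4.94] M [ 0.93 -0.08  0.03] w 0.0235 t 15.575 q6 0.29
Rcols
 [[-0.101 -0.     0.995]
 [-0.995 -0.    -0.101]
 [ 0.    -1.    -0.   ]]
turn deg(world +z) -1.2007271363449803 units about tool y 0.026682825252110673
tray [550.5  -2. ] [190.3 177. ] ang 84.12 shelf frame x,y -182.2 3.4 y extents -86.51786475164309 92.61187654117037 x -278.5583678014155 -85.73091857737994
grip shelf frame -359.7 -1.3
```

Emit:
{"name": "move_arm", "arguments": {
  "motion": [
    {"xyz":[0.15,0.01,0],"rotation":[0,0.005,0],"fingers":0.9},
    {"xyz":[0.2,0.01,0],"rotation":[0,0.006,0],"fingers":0.9},
    {"xyz":[0.2,0,0],"rotation":[0,0.006,0],"fingers":0.9},
    {"xyz":[0.2,0,0],"rotation":[0,0.005,0],"fingers":0.9},
    {"xyz":[0.2,0,0],"rotation":[0,0.005,0],"fingers":0.9},
    {"xyz":[0.2,0,0],"rotation":[0,0,0],"fingers":0.9},
    {"xyz":[0.2,0,0],"rotation":[0,0,0],"fingers":0.9},
    {"xyz":[0.1,0,0],"rotation":[0,0,0],"fingers":0.9}
  ]
}}

```text
time_s: 16.62
position: [0.5661, 0.1353, 0.0385]
tcp_rot: [-0.468, 0.53, -0.53, 0.468]
contact_force: [0.2, 2.0, -4.4]
grip_width: 0.0238
```

```bash
python3 - <<'E'
from tray import *
plan(None,-7); p,P=rep()
r=p[170:300,220:480]; cv2.imwrite("pics/t2.png",cv2.resize(r,(780,390)))
E
```

```text
tcp [0.5661 0.1353 0.0385] jaw -7.03 tooly [-2.e-04 -1.e-04 -1.e+00] F [ 0.24  2.03 -4.38] M [ 0.81 -0.15  0.07] w 0.0238 t 16.625 q6 0.24
Rcols
 [[-0.122 -0.     0.992]
 [-0.992 -0.    -0.122]
 [ 0.    -1.    -0.   ]]
turn deg(world +z) 0.032513385353567514 units about tool y -0.0007225196745237225
tray [542.  -45.1] [190.6 177.1] ang 82.91 shelf frame x,y -138.5 0.1 y extents -88.61834304079309 88.59738875966751 x -233.76715705639188 -43.08123342595089
grip shelf frame -316.8 -1.1
```

View pics/t2.png

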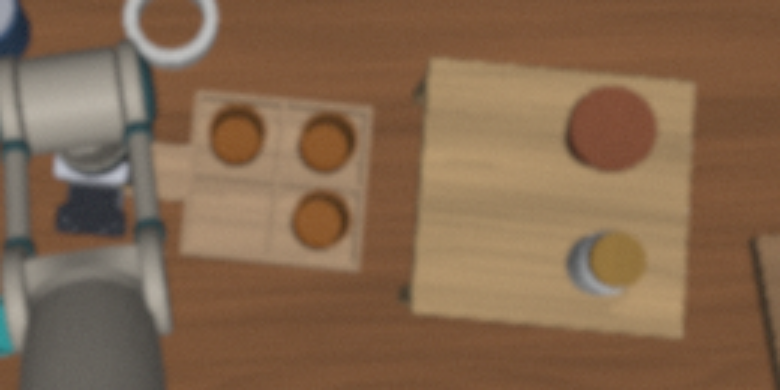

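The view shows the tray square to the mouth and centred. All three tumblers are upright, and the tape and canister are clear. I'll keep pushing straight.

Emit:
{"name": "move_arm", "arguments": {
  "motion": [
    {"xyz":[0.15,0,0],"rotation":[0,0,0],"fingers":0.9},
    {"xyz":[0.2,0,0],"rotation":[0,0,0],"fingers":0.9},
    {"xyz":[0.2,0,0],"rotation":[0,0,0],"fingers":0.9},
    {"xyz":[0.2,0,0],"rotation":[0,0,0],"fingers":0.9},
    {"xyz":[0.2,0,0],"rotation":[0,0,0],"fingers":0.9},
    {"xyz":[0.2,0,0],"rotation":[0,0,0],"fingers":0.9},
    {"xyz":[0.2,0,0],"rotation":[0,0,0],"fingers":0.9},
    {"xyz":[0.1,0,0],"rotation":[0,0,0],"fingers":0.9}
  ]
}}

```text
time_s: 17.68
position: [0.5609, 0.0922, 0.0385]
tcp_rot: [0.468, -0.53, 0.53, -0.468]
contact_force: [-0.1, 2.3, -4.4]
grip_width: 0.0238
```

```bash
python3 - <<'E'
from tray import *
plan(None,-7); p,P=rep()
E
```

```text
tcp [0.5609 0.0922 0.0385] jaw -7.03 tooly [-0. -0. -1.] F [-0.11  2.34 -4.37] M [ 0.78 -0.17  0.03] w 0.0238 t 17.675 q6 0.16
Rcols
 [[-0.122 -0.     0.992]
 [-0.992 -0.    -0.122]
 [ 0.    -1.    -0.   ]]
turn deg(world +z) 0.027686771077028993 units about tool y -0.0006152615794895332
tray [536.5 -88. ] [190.6 176.9] ang 82.91 shelf frame x,y -95.2 -0.1 y extents -88.59965358046239 88.32476251961509 x -190.50007057315491 0.09681256502500896
grip shelf frame -273.4 -1.0
```

Emit:
{"name": "move_arm", "arguments": {
  "motion": [
    {"xyz":[0.15,0,0],"rotation":[0,0,0],"fingers":0.9},
    {"xyz":[0.2,0,0],"rotation":[0,0,0],"fingers":0.9},
    {"xyz":[0.2,0,0],"rotation":[0,0,0],"fingers":0.9},
    {"xyz":[0.2,0,0],"rotation":[0,0,0],"fingers":0.9},
    {"xyz":[0.2,0,0],"rotation":[0,0,0],"fingers":0.9},
    {"xyz":[0.2,0,0],"rotation":[0,0,0],"fingers":0.9},
    {"xyz":[0.2,0,0],"rotation":[0,0,0],"fingers":0.9},
    {"xyz":[0.2,0,0],"rotation":[0,0,0],"fingers":0.9}
  ]
}}

```text
time_s: 18.73
position: [0.5552, 0.0461, 0.0385]
tcp_rot: [-0.468, 0.53, -0.53, 0.468]
contact_force: [1.2, 2.3, -3.4]
grip_width: 0.0238
```

Emit:
{"name": "move_arm", "arguments": {
  "motion": [
    {"xyz":[0.2,0,0],"rotation":[0,0,0],"fingers":0.9},
    {"xyz":[0.2,0,0],"rotation":[0,0,0],"fingers":0.9},
    {"xyz":[0.2,0,0],"rotation":[0,0,0],"fingers":0.9},
    {"xyz":[0.2,0,0],"rotation":[0,0,0],"fingers":0.9},
    {"xyz":[0.2,0,0],"rotation":[0,0,0],"fingers":0.9},
    {"xyz":[0.2,0,0],"rotation":[0,0,0],"fingers":0.9},
    {"xyz":[0.2,0,0],"rotation":[0,0,0],"fingers":0.9},
    {"xyz":[0.1,0,0],"rotation":[0,0,0],"fingers":0.9}
  ]
}}

```text
time_s: 19.73
position: [0.5497, 0.0014, 0.0384]
tcp_rot: [-0.468, 0.53, -0.53, 0.468]
contact_force: [0.1, 3.2, -3.7]
grip_width: 0.0236
```

```bash
python3 - <<'E'
from tray import *
plan(None,-7); p,P=rep()
E
```

```text
tcp [0.5497 0.0014 0.0384] jaw -7.03 tooly [-1.e-04  1.e-04 -1.e+00] F [ 0.08  3.18 -3.72] M [ 0.77 -0.17  0.07] w 0.0236 t 19.725 q6 -0.0
Rcols
 [[-0.122 -0.     0.992]
 [-0.992  0.    -0.122]
 [-0.    -1.    -0.   ]]
turn deg(world +z) 0.028775332237231055 units about tool y -0.0006394518274940235
tray [ 531.  -138.3] [112.9 177.9] ang 83.39 shelf frame x,y -44.6 0.5 y extents -88.0342091475946 89.58072181847287 x -101.0909006182219 12.491685717114638
grip shelf frame -181.9 -1.0
```

Emit:
{"name": "move_arm", "arguments": {
  "motion": [
    {"xyz":[0.2,0,0],"rotation":[0,0,0],"fingers":0.9},
    {"xyz":[0.2,0,0],"rotation":[0,0,0],"fingers":0.9},
    {"xyz":[0.2,0,0],"rotation":[0,0,0],"fingers":0.9},
    {"xyz":[0.2,0,0],"rotation":[0,0,0],"fingers":0.9},
    {"xyz":[0.2,0,0],"rotation":[0,0,0],"fingers":0.9},
    {"xyz":[0.2,0,0],"rotation":[0,0,0],"fingers":0.9},
    {"xyz":[0.2,0,0],"rotation":[0,0,0],"fingers":0.9},
    {"xyz":[0.2,0,0],"rotation":[0,0,0],"fingers":0.9}
  ]
}}

```text
time_s: 20.78
position: [0.5438, -0.0462, 0.0385]
tcp_rot: [-0.468, 0.53, -0.53, 0.468]
contact_force: [0.4, 1.6, -3.6]
grip_width: 0.0239
```

Emit:
{"name": "move_arm", "arguments": {
  "motion": [
    {"xyz":[0.1,0,0],"rotation":[0,0,0],"fingers":0.9},
    {"xyz":[0.07,0,0],"rotation":[0,0,0],"fingers":0.9},
    {"xyz":[0.06,0,0],"rotation":[0,0,0],"fingers":0.9},
    {"xyz":[0.06,0,0],"rotation":[0,0,0],"fingers":0.9}
  ]
}}

```text
time_s: 21.28
position: [0.5428, -0.0544, 0.0385]
tcp_rot: [-0.468, 0.53, -0.53, 0.469]
contact_force: [0.3, 2.1, -4.8]
grip_width: 0.0238
```

Emit:
{"name": "move_arm", "arguments": {
  "motion": [
    {"xyz":[0.05,0,0],"rotation":[0,0,0],"fingers":0.9},
    {"xyz":[0.05,0,0],"rotation":[0,0,0],"fingers":0.9}
  ]
}}

```text
time_s: 21.52
position: [0.5425, -0.0574, 0.0385]
tcp_rot: [-0.468, 0.53, -0.53, 0.469]
contact_force: [-0.4, 2.4, -4.3]
grip_width: 0.0236
```

Emit:
{"name": "move_arm", "arguments": {
  "motion": [
    {"xyz":[0.05,0,0],"rotation":[0,0,0],"fingers":0.9},
    {"xyz":[0.05,0,0],"rotation":[0,0,0],"fingers":0.9},
    {"xyz":[0.05,0,0],"rotation":[0,0,0],"fingers":0.9}
  ]
}}

```text
time_s: 21.9
position: [0.5419, -0.062, 0.0385]
tcp_rot: [-0.468, 0.53, -0.53, 0.469]
contact_force: [0.4, 3.4, -3.6]
grip_width: 0.0238
```

Emit:
{"name": "move_arm", "arguments": {
  "motion": [
    {"xyz":[0.05,0,0],"rotation":[0,0,0],"fingers":0.9},
    {"xyz":[0.05,0,0],"rotation":[0,0,0],"fingers":0.9}
  ]
}}

```text
time_s: 22.15
position: [0.5416, -0.0649, 0.0385]
tcp_rot: [-0.468, 0.53, -0.53, 0.469]
contact_force: [0.6, 2.6, -3.5]
grip_width: 0.0239
```

Drag is about 2.5 N and the leading edge is at about 160 mm. From here I'll step about 4.5 mm per call and check the force each time.

Emit:
{"name": "move_arm", "arguments": {
  "motion": [
    {"xyz":[0.04,0,0],"rotation":[0,0,0],"fingers":0.9},
    {"xyz":[0.04,0,0],"rotation":[0,0,0],"fingers":0.9},
    {"xyz":[0.04,0,0],"rotation":[0,0,0],"fingers":0.9},
    {"xyz":[0.03,0,0],"rotation":[0,0,0],"fingers":0.9}
  ]
}}

```text
time_s: 22.65
position: [0.541, -0.0694, 0.0384]
tcp_rot: [-0.468, 0.53, -0.53, 0.469]
contact_force: [-0.1, 2.9, -4.3]
grip_width: 0.0239
```

Emit:
{"name": "move_arm", "arguments": {
  "motion": [
    {"xyz":[0.04,0,0],"rotation":[0,0,0],"fingers":0.9},
    {"xyz":[0.04,0,0],"rotation":[0,0,0],"fingers":0.9},
    {"xyz":[0.04,0,0],"rotation":[0,0,0],"fingers":0.9},
    {"xyz":[0.03,0,0],"rotation":[0,0,0],"fingers":0.9}
  ]
}}

```text
time_s: 23.15
position: [0.5405, -0.0738, 0.0385]
tcp_rot: [-0.468, 0.53, -0.53, 0.469]
contact_force: [1.4, 3.7, -4.2]
grip_width: 0.0239
```

Emit:
{"name": "move_arm", "arguments": {
  "motion": [
    {"xyz":[0.04,0,0],"rotation":[0,0,0],"fingers":0.9},
    {"xyz":[0.03,0,0],"rotation":[0,0,0],"fingers":0.9}
  ]
}}

```text
time_s: 23.4
position: [0.5402, -0.0759, 0.0385]
tcp_rot: [-0.468, 0.53, -0.53, 0.468]
contact_force: [-0.8, 2.9, -4.0]
grip_width: 0.0239
```

Still free, so the 3.7 N was noise.

Emit:
{"name": "move_arm", "arguments": {
  "motion": [
    {"xyz":[0.04,0,0],"rotation":[0,0,0],"fingers":0.9},
    {"xyz":[0.04,0,0],"rotation":[0,0,0],"fingers":0.9},
    {"xyz":[0.04,0,0],"rotation":[0,0,0],"fingers":0.9},
    {"xyz":[0.03,0,0],"rotation":[0,0,0],"fingers":0.9}
  ]
}}

```text
time_s: 23.9
position: [0.5397, -0.0804, 0.0385]
tcp_rot: [-0.468, 0.53, -0.53, 0.469]
contact_force: [0.4, 3.0, -4.1]
grip_width: 0.0238
```

Emit:
{"name": "move_arm", "arguments": {
  "motion": [
    {"xyz":[0.04,0,0],"rotation":[0,0,0],"fingers":0.9},
    {"xyz":[0.04,0,0],"rotation":[0,0,0],"fingers":0.9},
    {"xyz":[0.04,0,0],"rotation":[0,0,0],"fingers":0.9},
    {"xyz":[0.03,0,0],"rotation":[0,0,0],"fingers":0.9}
  ]
}}

```text
time_s: 24.4
position: [0.5391, -0.0849, 0.0385]
tcp_rot: [-0.468, 0.53, -0.53, 0.469]
contact_force: [1.0, 2.5, -4.0]
grip_width: 0.0238
```

Emit:
{"name": "move_arm", "arguments": {
  "motion": [
    {"xyz":[0.04,0,0],"rotation":[0,0,0],"fingers":0.9},
    {"xyz":[0.04,0,0],"rotation":[0,0,0],"fingers":0.9},
    {"xyz":[0.04,0,0],"rotation":[0,0,0],"fingers":0.9},
    {"xyz":[0.03,0,0],"rotation":[0,0,0],"fingers":0.9}
  ]
}}

```text
time_s: 24.9
position: [0.5385, -0.0893, 0.0385]
tcp_rot: [-0.468, 0.53, -0.53, 0.468]
contact_force: [0.5, 2.8, -3.6]
grip_width: 0.0239
```

Emit:
{"name": "move_arm", "arguments": {
  "motion": [
    {"xyz":[0.04,0,0],"rotation":[0,0,0],"fingers":0.9},
    {"xyz":[0.04,0,0],"rotation":[0,0,0],"fingers":0.9},
    {"xyz":[0.04,0,0],"rotation":[0,0,0],"fingers":0.9},
    {"xyz":[0.03,0,0],"rotation":[0,0,0],"fingers":0.9}
  ]
}}

```text
time_s: 25.4
position: [0.538, -0.0938, 0.0385]
tcp_rot: [-0.468, 0.53, -0.53, 0.469]
contact_force: [0.3, 2.7, -3.4]
grip_width: 0.0237
```

Emit:
{"name": "move_arm", "arguments": {
  "motion": [
    {"xyz":[0.04,0,0],"rotation":[0,0,0],"fingers":0.9},
    {"xyz":[0.04,0,0],"rotation":[0,0,0],"fingers":0.9},
    {"xyz":[0.04,0,0],"rotation":[0,0,0],"fingers":0.9},
    {"xyz":[0.03,0,0],"rotation":[0,0,0],"fingers":0.9}
  ]
}}

```text
time_s: 25.9
position: [0.5375, -0.0983, 0.0385]
tcp_rot: [-0.468, 0.53, -0.53, 0.468]
contact_force: [1.2, 2.8, -3.9]
grip_width: 0.0237
```

Emit:
{"name": "move_arm", "arguments": {
  "motion": [
    {"xyz":[0.04,0,0],"rotation":[0,0,0],"fingers":0.9},
    {"xyz":[0.04,0,0],"rotation":[0,0,0],"fingers":0.9},
    {"xyz":[0.04,0,0],"rotation":[0,0,0],"fingers":0.9},
    {"xyz":[0.03,0,0],"rotation":[0,0,0],"fingers":0.9}
  ]
}}

```text
time_s: 26.4
position: [0.5369, -0.1023, 0.0385]
tcp_rot: [-0.468, 0.53, -0.529, 0.469]
contact_force: [-0.3, 4.2, -2.8]
grip_width: 0.0237
```

Travel fell short (4.0 mm against 4.5) and force rose to 4.2 N, so this is probably contact. I'll use a small step now.

Emit:
{"name": "move_arm", "arguments": {
  "motion": [
    {"xyz":[0.03,0,0],"rotation":[0,0,0],"fingers":0.9},
    {"xyz":[0,0,0],"rotation":[0,0,0],"fingers":0.9}
  ]
}}

```text
time_s: 26.65
position: [0.5368, -0.1031, 0.0385]
tcp_rot: [-0.468, 0.53, -0.529, 0.469]
contact_force: [-0.1, 4.1, -3.4]
grip_width: 0.0235
```

```bash
python3 - <<'E'
from h import *
for i in range(5):
    o=get_obs(); print(o["time_s"],np.round(o["contact_force"],2),np.round(o["position"],4)); eyes.camera("top")
E
```

```text
26.65 [-0.15  4.15 -3.37] [ 0.5368 -0.1031  0.0385]
26.7 [ 0.61  4.84 -2.6 ] [ 0.5367 -0.1031  0.0385]
26.75 [ 0.66  5.34 -3.32] [ 0.5367 -0.1031  0.0385]
26.8 [-0.41  4.42 -2.9 ] [ 0.5368 -0.1031  0.0385]
26.85 [-0.16  4.63 -2.93] [ 0.5368 -0.1031  0.0385]
```

Emit:
{"name": "move_arm", "arguments": {
  "motion": [
    {"xyz":[0.03,0,0],"rotation":[0,0,0],"fingers":0.9},
    {"xyz":[0.015,0.01,0],"rotation":[0,0,0],"fingers":0.9},
    {"xyz":[0,0.01,0],"rotation":[0,0,0],"fingers":0.9},
    {"xyz":[0,0,0],"rotation":[0,0,0],"fingers":0.9}
  ]
}}

```text
time_s: 27.4
position: [0.5366, -0.1039, 0.0381]
tcp_rot: [-0.468, 0.53, -0.529, 0.469]
contact_force: [0.6, 5.9, -1.1]
grip_width: 0.0236
```

```bash
python3 - <<'E'
from h import *
for i in range(5):
    o=get_obs(); print(o["time_s"],np.round(o["contact_force"],2),np.round(o["position"],4)); eyes.camera("top")
E
```

```text
27.4 [ 0.61  5.88 -1.1 ] [ 0.5366 -0.1039  0.0381]
27.45 [ 0.58  6.98 -1.94] [ 0.5366 -0.1039  0.0381]
27.5 [ 0.43  6.9  -1.76] [ 0.5366 -0.1039  0.0381]
27.55 [ 0.62  6.93 -2.59] [ 0.5367 -0.1039  0.0381]
27.6 [-0.44  6.99 -0.92] [ 0.5366 -0.1039  0.0381]
```

Emit:
{"name": "move_arm", "arguments": {
  "motion": [
    {"xyz":[0.025,0.01,0],"rotation":[0,0,0],"fingers":0.9},
    {"xyz":[0,0,0],"rotation":[0,0,0],"fingers":0.9},
    {"xyz":[0,0,0],"rotation":[0,0,0],"fingers":0.9},
    {"xyz":[0,0,0],"rotation":[0,0,0],"fingers":0.9}
  ]
}}

```text
time_s: 28.15
position: [0.5367, -0.1044, 0.0379]
tcp_rot: [-0.468, 0.53, -0.529, 0.469]
contact_force: [0.8, 8.2, -0.3]
grip_width: 0.0234
```

Emit:
{"name": "move_arm", "arguments": {
  "motion": [
    {"xyz":[0,0,0],"rotation":[0,0,0],"fingers":0.3},
    {"xyz":[0,0,0],"rotation":[0,0,0],"fingers":-0.2},
    {"xyz":[0,0,0],"rotation":[0,0,0],"fingers":-0.2},
    {"xyz":[0,0,0],"rotation":[0,0,0],"fingers":-0.2}
  ]
}}

```text
time_s: 28.65
position: [0.5367, -0.1061, 0.0377]
tcp_rot: [0.469, -0.529, 0.53, -0.468]
contact_force: [0.1, 0.3, 0.2]
grip_width: 0.0559
```

```bash
python3 - <<'E'
from h import *
plan()
c=eyes.get_calibration("wrist"); p,d=eyes.camera("wrist"); cv2.imwrite("pics/w5.png",p)
P=pts(c,d); t=get_obs()["position"]
m=(P[...,2]>.060)&(P[...,2]<.080)&(np.hypot(P[...,0]-t[0],P[...,1]-t[1])<.026); s=P[m][:,:2]; print("grip",m.sum(),cv2.minAreaRect((s*1000).astype(np.float32)) if m.sum()>20 else 0)
E
```

```text
tcp [ 0.5367 -0.1061  0.0377] jaw -7.02 tooly [ 3.e-04 -5.e-04 -1.e+00] F [0.09 0.33 0.18] M [-0.04  0.06  0.01] w 0.0559 t 28.65 q6 -0.2
Rcols
 [[-0.122  0.     0.993]
 [-0.993 -0.001 -0.122]
 [ 0.    -1.     0.   ]]
grip 3932 ((536.4454956054688, -103.268798828125), (40.15568542480469, 24.09539031982422), 82.66960906982422)
```

Emit:
{"name": "move_arm", "arguments": {
  "motion": [
    {"xyz":[0,-0.4,0],"rotation":[0,0,0],"fingers":-0.2},
    {"xyz":[0,-0.8,0],"rotation":[0,0,0],"fingers":-0.2},
    {"xyz":[0,-1,0],"rotation":[0,0,0],"fingers":-0.2},
    {"xyz":[-0.5,-1,0],"rotation":[0,0,0],"fingers":-0.2},
    {"xyz":[-1,-0.5,0],"rotation":[0,0,0],"fingers":-0.2},
    {"xyz":[-1,0,0],"rotation":[0,0,0],"fingers":-0.2},
    {"xyz":[-0.5,0,0],"rotation":[0,0,0],"fingers":-0.2},
    {"xyz":[0,0,0],"rotation":[0,0,0],"fingers":-0.2}
  ]
}}

```text
time_s: 29.7
position: [0.5475, -0.0158, 0.1488]
tcp_rot: [0.469, -0.529, 0.529, -0.469]
contact_force: [-0.7, -0.4, -0.9]
grip_width: 0.0565
```

```bash
python3 - <<'E'
from tray import *
c=eyes.get_calibration("wrist"); p,d=eyes.camera("wrist"); P=pts(c,d)
m=(P[...,2]>.060)&(P[...,2]<.080)&(np.hypot(P[...,0]-.5367,P[...,1]+.104)<.035); s=P[m][:,:2]; print("grip",m.sum(),cv2.minAreaRect((s*1000).astype(np.float32)) if m.sum()>20 else 0)
plan(); q,_=eyes.camera("scene"); cv2.imwrite("pics/end.png",np.hstack([cv2.resize(p,(400,300)),cv2.resize(q[130:300,100:320],(400,300))]))
E
```

```text
grip 1130 ((536.7606811523438, -101.12388610839844), (36.1285514831543, 23.795000076293945), 82.9310531616211)
tcp [ 0.5474 -0.0165  0.1486] jaw -6.95 tooly [-3.e-04 -7.e-04 -1.e+00] F [ 0.19  0.37 -0.39] M [-0.07  0.11  0.06] w 0.0563 t 29.75 q6 -0.04
Rcols
 [[-0.121 -0.     0.993]
 [-0.993 -0.001 -0.121]
 [ 0.001 -1.    -0.   ]]
```

View pics/end.png

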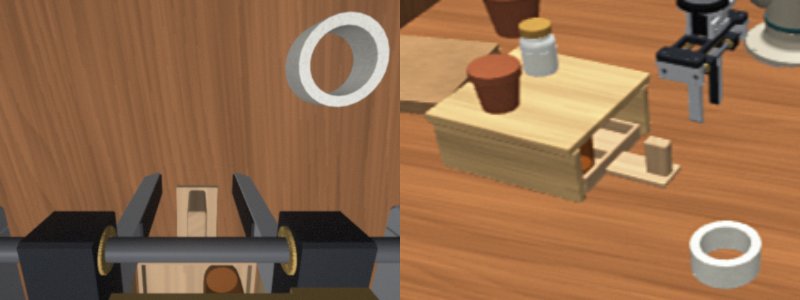

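The tray is under the shelf, the tumbler stands in it, and the shelf items and tape look undisturbed. The grip's tail edge hasn't moved since release (y −83.1 mm against −83.2 mm before). I'm handing it in.

```bash
python3 -c "
from h import *
print(close_job())"
```

```text
the job is handed in; nothing more can be done
None
```

I stood the low tumbler in the tray's empty pocket at +y, on the tail side. Then I gripped the block, lined the tray up with the shelf and pushed it straight in until it pressed the buffer. I let go, backed the arm off and handed the job in at about 30 s; no verdict was reported.

**Last checks**
- **Alignment:** just before the mouth the tray was within 0.1° of the shelf's direction and about 0.1 mm off its centre line. The grip block was still within about 0.4° after release.
- **Buffer:** the push force rose from about 2.8 N to 8.2 N, well under the 15 N limit. I put the pressing at about 3.4 mm from the arm's position and about 4.4 mm from the force. I could not measure it directly, and the two figures disagree by about 1 mm.
- **After release:** the block read about 0.7 mm further out than I expected, within camera error, so the tray may have sprung back slightly. After that it did not move, to within 0.1 mm, and nothing was touching the robot.
- **Glasses and bystanders:** the last pictures show the new tumbler upright and the tape, pot and jar looking undisturbed. The two tumblers already in the tray were last seen upright just before going under the shelf. I did not look at the tall glass or canister again at the end.

**Small snags:** my first two moves were refused because I left out the rotation field. While steering, I briefly pressed down on the tray with about 17 N, then eased it off. The overhead and wrist cameras differed by about 3 mm, so I used the wrist camera for gripping.

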